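# Set the label trimmer's gauge lever to the third click

### The job

Set the stop of the label trimmer: with your fingertips against the side of the black upright tab, push it all the way home to the end of its slot away from the blade, then push it back towards the blade, counting the clicks, and leave it sitting in the third one; do not run past the third click at any time. Only push the tab sideways, never pinch it, and leave the two honey jars, the loose jar lid and the marker where they are.

Things in the scene. Friction and masses are not known exactly. Their poses are not given: they have to be found in the camera images.
- trimmer: White label trimmer fixed on the table, 260 (x) x 340 (y) mm, flat deck 55 mm above the table. Origin: centre of its underside; x away from the robot at yaw 0, y along the slot towards the blade. Shut blade arm and clear guard at y = +148 to +190 mm, up to 30 mm above the deck. The lever's dark slot runs along y at x = -50 mm; black marks beside it show home (long mark) and the five clicks.
- gauge (a joint): Lever travel along trimmer +y, m: 0 = home at the end stop (tab centre at y = -60 mm), 0.096 = other end. Clicks at 0.020, 0.038, 0.056 (third), 0.074, 0.092, with peaks half-way (0.011, 0.029, 0.047, 0.065, 0.083). Slides at 1 to 2 N near home, takes 5 to 9 N to climb out of a click; about 3 mm past a peak it jumps into the next click by itself, nearer the peak it may stay balanced.
- tab_top (a point): Centre of the top of the black tab, 101 mm above the table. The tab is an upright block 30 mm (trimmer x) x 14 mm (y, the push direction) x 40 mm high, its underside 6 mm above the deck. A low aluminium fence bar, 12 mm wide, up to 9 mm above the deck, runs from it along +x, 12 to 162 mm from the tab's centre, and moves with it.
- tab_right: The half of the tab on the trimmer's -y side (7 mm thick); its outer face is the one to push towards the blade (+y, opening the joint). Origin: centre of the tab's underside. Fingers pressing on both halves at once counts as pinching.
- tab_left: The half of the tab on the trimmer's +y side (7 mm thick); its outer face is the one to push towards home (-y). Origin: centre of the tab's underside.
- jar_a: Honey jar, 72 mm wide, 95 mm high, standing on the table at the -y end of the trimmer; origin at the centre of its underside. Not to be touched.
- jar_b: Honey jar, the same, standing on the table at the blade end (+y) of the trimmer; origin at the centre of its underside. Not to be touched.
- jar_lid: Brass jar lid, 68 mm wide, 14 mm high, lying loose on the trimmer's deck between slot and blade; origin at the centre of its underside. Not to be touched.
- marker: Blue marker pen, about 130 mm long and 14 mm thick, lying on the table beyond the trimmer; origin at the middle of its length, on the underside. Not to be touched.

How it is judged:
On the way:
1. the lever is pushed fully home against its end stop (within 3 mm) (value of joint gauge below 0.003 m), for 0.1 s.
At the end, for the whole second after the job is handed in: The gauge lever, after having been fully home, rests in its third click (joint 0.056 m, within 3.5 mm), still and released; the jars, lid and marker are within 15 mm of where they began (value of joint gauge between 0.0525 and 0.0595 m and velocity of joint gauge between -0.004 and 0.004 m/s and distance of each of jar_a, jar_b, jar_lid, marker from where it was at the start of the episode below 0.015 m); the robot touches nothing.
It fails at once if the lever runs past the third click, over the peak towards the fourth (joint above 0.068 m) (value of joint gauge above 0.068 m).
It fails at once if the tab is pinched: fingers press on both of its halves at once, over 2 N each (contact force between the fingers and tab_left above 2 N and contact force between the fingers and tab_right above 2 N).
It fails at once if a jar is lifted, tipped over or shoved by more than 15 mm (distance of any of jar_a, jar_b from where it was at the start of the episode above 0.015 m or angle between any of jar_a, jar_b's own z axis and vertical above 0.3 rad).
It fails at once if the loose lid or the marker is lifted or shoved by more than 15 mm (distance of any of jar_lid, marker from where it was at the start of the episode above 0.015 m).
It also fails if it takes over 72 s, if anything falls off the work surface, if the arm or the gripper's body presses on something with over 40 N, if the wrist force passes 120 N, or if a joint passes its speed limit or range.

### The arm

A 6-joint arm with a two-finger parallel gripper is mounted at the origin on the work surface. World frame = base frame: x ahead of the robot, y to its left, z up, the work surface at z = 0. Lengths are in m, angles in rad, forces in N, time in s.
With the tool pointing down it reaches from about 0.3 to 0.875 m from the base axis. Payload 6.4 kg.
Tool frame: the origin (TCP) lies between the finger pads; the fingertips stand 11 mm ahead of it and the grasp point (between the pads) lies 8 mm behind it (ctrl.tcp_to_tips is the y of the fingertips in the tool frame, in m); y points along the fingers, x is the direction in which the jaws open and shut, and the axes are right-handed (so a half turn about y gives the same grasp; the last joint's range is limited). The gripper opens to 85 mm and grips with 20 to 120 N. Pads are 22 mm wide; open, the fingers measure 114 mm over their backs; the gripper's body (76 mm by 85 mm) begins 54 mm behind the grasp point. The pads swing forward as they close: fully open they stand 13 mm farther back than shut.
Start: joints at [1.059, 0.181, 1.607, -0, 1.354, -0.206], TCP at [0.173, 0.548, 0.242] pointing down, gripper open.
Joint ranges: [-2.99, 2.99], [-0.89, 2.07], [0.3, 2.58], [-1.14, 4.28], [0, 2.63], [-3.12, 3.12]. Speed limits (rad/s): [2.57, 2.57, 3.01, 3.14, 3.14, 3.14].

### API

Orientations are given as a unit quaternion [w, x, y, z].
In Python, from bench import ctrl gives the robot as it stands.
- The arm moves only by the tool apply_moves, never from a script. Its argument "plan" is text: rows parted by semicolons, each of 7 numbers parted by spaces: the shift along the tool's x, y, z each as a share of 0.05 m, from -1 to 1, then the turn, a rotation vector about the tool's x, y, z each as a share of 0.12 rad, from -1 to 1, then the opening, from 0 (shut) to 1 (fully open). In form: dx dy dz wx wy wz claw; .... A call has exactly 5 rows; each row shifts and turns the commanded pose from where the row before left it, along the tool's axes as they then stand; what a row does not reach is not made up. A row lasts 1/10 s, in which the tool goes at most 50 mm and 8.59 degrees, less where a joint would pass 70% of its speed; a pose out of reach is approached as far as the arm can. A call with a number of a shift or a turn outside -1 to 1 is refused whole. A call with a gripper value outside its range is refused whole. The fingers move at their own pace and stop on an object; the grip force is fixed at half the most. Time passes only in rows, so rows that do not move let the fingers close, or fill a call up. It gives the time, the measured TCP pose, the force and the opening at its end, in the units of the state.
- ctrl.get_obs(): the state, without advancing time (a new reading comes with each control period).
- ctrl.camera(name): name is "side" or "top"; returns the picture (420x560x3 uint8, red, green, blue); there is no depth.
- ctrl.get_calibration(name): a dict with "intrinsics" (3x3 intrinsics, pixels), "R" (3x3) and "t" (3): a world point X has camera coordinates R X + t. Camera axes: x right, y down, z forward; pixel columns grow to the right and rows downward; lengths in m; the calibration is good to about 2 mm. A picture is of the moment at which its call begins. get_calibration takes no time and is no camera call.
- ctrl.hand_in(): hands the job in, once; it reports no verdict.
Trained networks look in the newest picture that a camera, given by its name, has taken for a name from the list of things; names that differ only in an ending like _2 or _b are one class to them, and where a whole thing is asked for, a point or a joint stands for the part that bears it (a point fixed in the world has none). Each returns a list of dicts, best first, with "score" (0 to 1); they miss things now and then, are a little off and sometimes report something else, mostly with a low value. They report only what shows in the picture. A call takes as long as a camera call.
- ctrl.recognise(camera, target): "point" ([x, y, z] in m, in world coordinates, good to about 4 mm: the middle of the surface that is visible of it).
The state is a dict: "time_s": time; "q": joint angles; "dq": joint speeds; "joint_efforts": joint torques, N m; "eef_pos": TCP position; "eef_rot": TCP orientation; "wrist_force": force on the tool from outside, world axes, zero at the start; "torque": the same for the moment, N m; "opening": opening from 0.0 (shut) to 1.0 (fully open).
Only numpy, scipy, OpenCV 4.12 (cv2) and the standard library are available. Lean on these libraries where they do the work, as an engineer would, in place of code of your own. Each camera call takes 0.05 s, during which the arm holds its last target.

## Working session

There is one attempt and no reset: what is moved stays moved. The work goes in short steps, Python scripts to look and compute and a tool call to move; the robot and the scene stay as the last step left them, time stands still between calls to the robot, and variables do not carry over. Pictures are saved under pics/ and viewed, and the job is handed in when it is done.

Besides the shell and the picture viewer there is one more tool, called after "Call:" in YAML: its name, and indented under it one key for each argument. apply_moves: Moves the arm, as the interface text tells. Shift numbers are shares of 0.05 m and turn numbers shares of 0.12 rad, none past 1 either way. Its arguments: {"type":"object","properties":{"plan":{"type":"string"}},"required":["plan"]}

```bash
ls; mkdir -p pics
python3 - <<'E'
from bench import ctrl
import cv2,json
for n in("top","side"):
    im=ctrl.camera(n); cv2.imwrite(f"pics/{n}0.png",im[:,:,::-1])
    for t in("trimmer","tab_top","tab_right","tab_left","jar_a","jar_lid","marker"):
        print(n,t,[( [round(float(v),4) for v in d["point"]],round(d["score"],2)) for d in ctrl.recognise(n,t)])
    c=ctrl.get_calibration(n);print(c)
print(ctrl.get_obs(), ctrl.tcp_to_tips)
E
```

```text
pics
top trimmer [([0.5776, 0.0367, 0.0631], 0.89), ([0.6126, 0.008, 0.0619], 0.23)]
top tab_top [([0.6139, 0.0073, 0.0629], 0.87)]
top tab_right [([0.547, 0.0022, 0.1036], 0.48)]
top tab_left [([0.5446, 0.0131, 0.1008], 0.43)]
top jar_a [([0.6122, 0.2976, 0.1015], 0.74), ([0.5874, -0.2149, 0.095], 0.56)]
top jar_lid [([0.6106, 0.1311, 0.0689], 0.6)]
top marker [([0.7984, 0.0179, 0.0137], 0.73), ([0.5862, -0.2148, 0.0946], 0.42)]
{'intrinsics': array([[386.38063135,   0.        , 284.78271969],
       [  0.        , 386.38063135, 215.05549986],
       [  0.        ,   0.        ,   1.        ]]), 'R': array([[-0.00858637, -0.99990028,  0.01121164],
       [-0.98721162,  0.0066915 , -0.1592747 ],
       [ 0.1591838 , -0.01243585, -0.98717064]]), 't': array([0.03842775, 0.64579068, 0.7544219 ])}
side trimmer [([0.5611, 0.0009, 0.0498], 0.69)]
side tab_top [([0.5831, 0.004, 0.0581], 0.58)]
side tab_right []
side tab_left [([0.5377, 0.0076, 0.1035], 0.54)]
side jar_a [([0.6036, 0.2855, 0.0648], 0.98), ([0.5734, -0.2385, 0.0742], 0.85)]
side jar_lid [([0.6153, 0.1256, 0.0647], 0.83)]
side
[... 344 characters left out ...]
-0.47355917,  0.38966034,  0.96721185])}
{'time_s': 0.8, 'q': array([ 1.05870351e+00,  1.80732833e-01,  1.60697669e+00, -3.19143615e-05,
        1.35379090e+00, -2.06301224e-01]), 'dq': array([-0.00023403, -0.00068989,  0.00081507, -0.00063032,  0.00143413,
        0.00181894]), 'joint_efforts': array([ 1.28717405e-03, -4.44789112e+01, -3.51664352e+01, -5.64799211e-05,
        2.89311211e-04,  5.91315541e-06]), 'eef_pos': array([0.17311153, 0.54835486, 0.24233754]), 'eef_rot': array([ 0.5703195 , -0.5703126 , -0.41805291,  0.41798441]), 'wrist_force': array([ 0.05351169,  0.48865362, -0.18845228]), 'torque': array([-0.00050746, -0.01088446,  0.01837463]), 'opening': 1.0043420463464448} 0.011
```

View pics/top0.png

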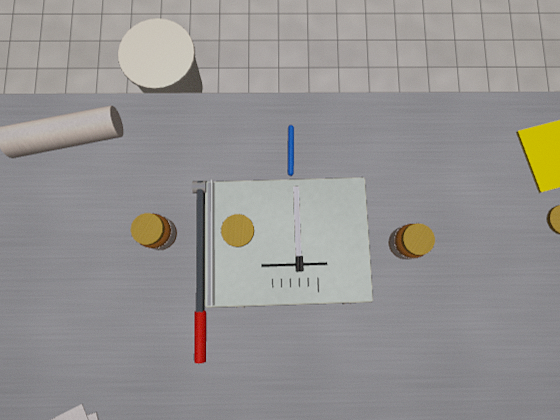

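View pics/side0.png

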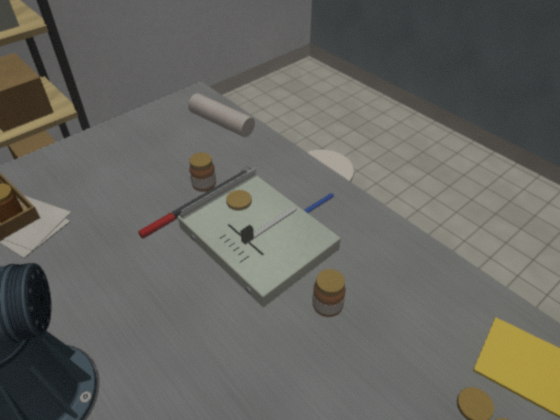

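Run:
```python
import cv2
a=cv2.imread("pics/top0.png")[120:290,170:430]
cv2.imwrite("pics/top0z.png",cv2.resize(a,None,fx=3,fy=3,interpolation=2))
```

```text
(no output)
```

View pics/top0z.png

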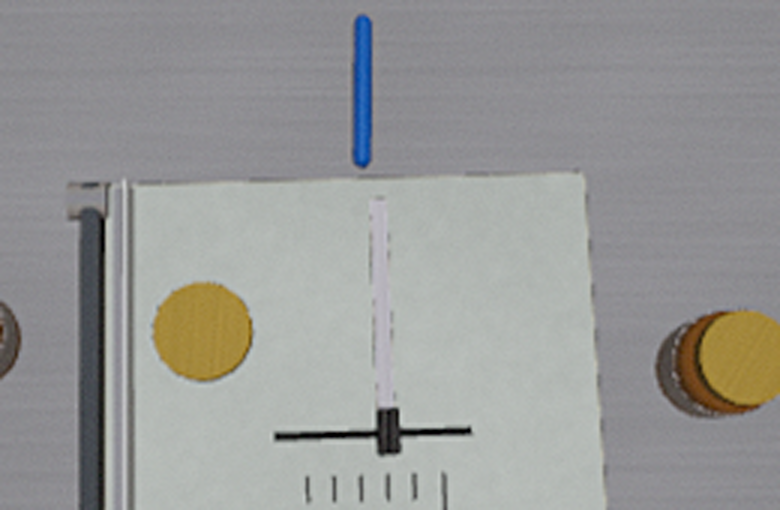

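The top picture shows the tab at about (299,264), its slot from (262,265) to (327,263), the long home mark at (318,285) and the click marks to its left. The lid is at (237,230). Jars are at (150,230) and (415,240), and the marker is at (291,150). Next I back-project these to find the trimmer pose and the lever value.

```bash
cat > h.py <<'E'
import numpy as np,cv2
from bench import ctrl
def bp(n,u,v,z):
    c=ctrl.get_calibration(n);K,R,t=c["intrinsics"],c["R"],c["t"]
    d=R.T@np.linalg.solve(K,[u,v,1.]);o=-R.T@t
    return o+d*(z-o[2])/d[2]
def proj(n,X):
    c=ctrl.get_calibration(n);p=c["intrinsics"]@(c["R"]@np.array(X)+c["t"]);return p[:2]/p[2]
E
python3 - <<'E'
from h import *
im=cv2.imread("pics/top0.png");g=cv2.cvtColor(im,6)
# marks: dark pixels columns in rows 280-287
prof=g[280:286,262:330].mean(0);print(np.round(prof).astype(int))
z=lambda u,v:(170+u/3,120+v/3)
P=lambda p,h:np.round(bp("top",*p,h)[:2],4)
print("home",P(z(445,490),.055),"c1-5",[P(z(u,488),.055) for u in(415,388,361,334,307)])
print("slot ends",P(z(275,436),.055),P(z(471,431),.055))
print("edge R far/near",P(z(582,173),.055),P((372,301),.055),"far left",P(z(105,183),.055))
print("near left",P((206.5,307),.055))
print("tab top",P(z(388.5,416),.101),[P(z(u,416),.101) for u in(378,399)])
for r in range(252,276): print(r,g[r,290:308])
E
```

```text
[181 180 182 181 181 180 181 181 185 174  86 165 184 182 180 180 180 186
 169  81 169 186 180 180 178 182 187 160  83 170 186 182 182 181 183 189
 148  85 172 187 182 182 183 183 189 140  90 174 187 183 182 182 182 184
 192 129 101 179 189 186 186 186 185 185 185 184 185 185]
home [ 0.5053 -0.0331] c1-5 [array([ 0.5068, -0.0129]), array([0.5069, 0.0053]), array([0.5071, 0.0235]), array([0.5072, 0.0417]), array([0.5074, 0.0598])]
slot ends [0.5423 0.0814] [ 0.5446 -0.0517]
edge R far/near [ 0.7245 -0.1347] [ 0.4694 -0.1403] far left [0.7191 0.2006]
near left [0.4607 0.1913]
tab top [0.553  0.0065] [array([0.553 , 0.0133]), array([ 5.529e-01, -2.000e-04])]
252 [185 183 185 183 185 175 178 183 183 181 185 152 176 182 184 182 184 184]
253 [183 185 184 184 184 170 179 185 183 182 184 168 178 183 182 181 184 183]
254 [181 185 183 184 186 163 180 192 189 186 194 185 188 186 183 181 182 184]
255 [185 183 183 184 189 157 159 167 170 169 168 155 163 181 187 184 182 186]
256 [184 183 183 185 193 145  88  84  93  77  55  46  67 178 186 184 184 182]
257 [181 183 182 188 198 115  23  41  56   5  3
[... 716 characters left out ...]
67 [192 194 191 192 201 128  21  49  58  28  39  60  37 125 188 192 188 186]
268 [184 185 182 185 194 135  41  44  53  28  46  58  41  88 180 189 187 185]
269 [184 183 183 180 190 143  48  43  51  21  44  48  40  85 180 189 187 186]
270 [184 181 183 182 188 137  42  32  34   8  23  37  20 105 179 189 186 186]
271 [182 181 184 180 185 163  98  64 105 115 110 110 137 165 185 188 185 186]
272 [182 184 181 183 180 187 164 153 169 178 179 173 190 189 186 183 184 185]
273 [181 183 183 181 177 181 186 188 189 190 190 189 184 186 180 183 183 183]
274 [180 180 179 179 181 181 182 181 183 184 185 186 182 182 180 180 183 184]
275 [183 182 183 177 181 180 182 183 182 184 184 187 182 182 184 181 183 185]
```

Run:
```python
from h import *
from scipy.spatial.transform import Rotation as Ro
o=ctrl.get_obs();q=o["eef_rot"];R=Ro.from_quat(np.r_[q[1:],q[0]]).as_matrix();print(R.round(3))
z=lambda u,v:(170+u/3,120+v/3)
a,b=bp("top",*z(140,185),.055),bp("top",*z(580,173),.055);print("far edge yaw",(b-a)[0]/-(b-a)[1]*-1,a,b)
# predicted pixels of tab top & bottom corners for travel .038
for T in (.036,.038,.040):
  for n in("top","side"):
    print(T,n,[proj(n,[.5437+sx,-.0322+T+sy,.101]).round(1) for sx,sy in((-.015,-.007),(-.015,.007),(.015,.007),(.015,-.007))])
```

```text
[[ 0.301  0.    -0.954]
 [ 0.954  0.     0.301]
 [ 0.    -1.    -0.   ]]
far edge yaw -0.022317180096878945 [0.71756787 0.17607898 0.055     ] [ 0.72447249 -0.13330667  0.055     ]
0.036 top [array([304.8, 271.4]), array([297.5, 271.5]), array([297.2, 255.7]), array([304.5, 255.6])]
0.036 side [array([242.7, 233.6]), array([239.1, 230.3]), array([248.9, 224.2]), array([252.5, 227.4])]
0.038 top [array([303.7, 271.4]), array([296.4, 271.5]), array([296.2, 255.7]), array([303.5, 255.7])]
0.038 side [array([242.2, 233.1]), array([238.6, 229.8]), array([248.4, 223.7]), array([252. , 226.9])]
0.04 top [array([302.7, 271.4]), array([295.4, 271.5]), array([295.2, 255.7]), array([302.4, 255.7])]
0.04 side [array([241.7, 232.6]), array([238.1, 229.3]), array([247.9, 223.3]), array([251.5, 226.5])]
```

Call:
apply_moves:
  plan: "0 0 0 0 1 0 0;0 0 0 0 1 0 0;0 0 0 0 1 0 0;0 0 0 0 1 0 0;0 0 0 0 1 0 0"

```text
time_s: 1.3
eef_pos: [0.1731, 0.5484, 0.2423]
eef_rot: [0.669, -0.669, -0.229, 0.229]
wrist_force: [-0.3, -0.0, 0.7]
opening: 0.147
```

Call:
apply_moves:
  plan: "0 0 0 0 1 0 0;0 0 0 0 1 0 0;0 0 0 0 1 0 0;0 0 0 0 1 0 0;0 0 0 0 1 0 0"

```text
time_s: 1.8
eef_pos: [0.1731, 0.5483, 0.2423]
eef_rot: [0.707, -0.707, -0.021, 0.021]
wrist_force: [-0.5, 0.5, -0.8]
opening: -0.0
```

Call:
apply_moves:
  plan: "0 0 0 0 0.36 0 0;0 0 0 0 0 0 0;0 0 0 0 0 0 0;0 0 0 0 0 0 0;0 0 0 0 0 0 0"

```text
time_s: 2.3
eef_pos: [0.1731, 0.5483, 0.2423]
eef_rot: [-0.707, 0.707, 0.008, -0.008]
wrist_force: [-0.0, -0.5, 0.6]
opening: 0.001
```

```bash
cat >> h.py <<'E'
from scipy.spatial.transform import Rotation as Ro
YAW=.022; TX,TY0=.5440,-.0322   # tab centre line, home tab centre
def st():
    o=ctrl.get_obs();q=o["eef_rot"];R=Ro.from_quat(np.r_[q[1:],q[0]]).as_matrix()
    print("t",round(o["time_s"],2),"pos",o["eef_pos"].round(4),"xaxis",R[:,0].round(3),"y",R[:,1].round(3),"F",o["wrist_force"].round(2),"op",round(o["opening"],2))
    return o,R
def to(p):
    o,R=st();d=R.T@(np.array(p)-o["eef_pos"]);print("tool units to go",(d/.05).round(3))
E
python3 -c "
from h import *
to([.544,.065,.18])"
```

```text
t 2.3 pos [0.1731 0.5483 0.2423] xaxis [1.    0.022 0.   ] y [ 0. -0. -1.] F [-0.01 -0.47  0.6 ] op 0.0
tool units to go [ 7.2    1.246 -9.83 ]
```

Call:
apply_moves:
  plan: "0.48 0 -0.65 0 0 0 0;0.48 0 -0.65 0 0 0 0;0.48 0 -0.65 0 0 0 0;0.48 0 -0.65 0 0 0 0;0.48 0 -0.65 0 0 0 0"

```text
time_s: 2.8
eef_pos: [0.2973, 0.3872, 0.2424]
eef_rot: [0.707, -0.707, -0.008, 0.008]
wrist_force: [1.1, 0.1, -0.3]
opening: 0.002
```

Call:
apply_moves:
  plan: "0.48 0 -0.65 0 0 0 0;0.48 0 -0.65 0 0 0 0;0.48 0 -0.65 0 0 0 0;0.48 0 -0.65 0 0 0 0;0.48 0 -0.65 0 0 0 0"

```text
time_s: 3.3
eef_pos: [0.421, 0.2272, 0.2426]
eef_rot: [0.707, -0.707, -0.008, 0.008]
wrist_force: [0.5, 0.8, -0.3]
opening: -0.001
```

Call:
apply_moves:
  plan: "0.48 0 -0.65 0 0 0 0;0.48 0 -0.65 0 0 0 0;0.48 0 -0.65 0 0 0 0;0.48 0 -0.65 0 0 0 0;0.48 0 -0.65 0 0 0 0"

```text
time_s: 3.8
eef_pos: [0.5445, 0.0673, 0.2424]
eef_rot: [0.707, -0.707, -0.008, 0.008]
wrist_force: [0.7, 0.5, 0.5]
opening: -0.003
```

```bash
python3 -c "
from h import *
to([.544,.05,.088])
for n in('top','side'): cv2.imwrite(f'pics/{n}1.png',ctrl.camera(n)[:,:,::-1])
"
```

```text
t 3.8 pos [0.5445 0.0673 0.2424] xaxis [1.    0.022 0.   ] y [ 0.  0. -1.] F [0.73 0.49 0.48] op -0.0
tool units to go [-0.019  3.089 -0.346]
```

View pics/side1.png

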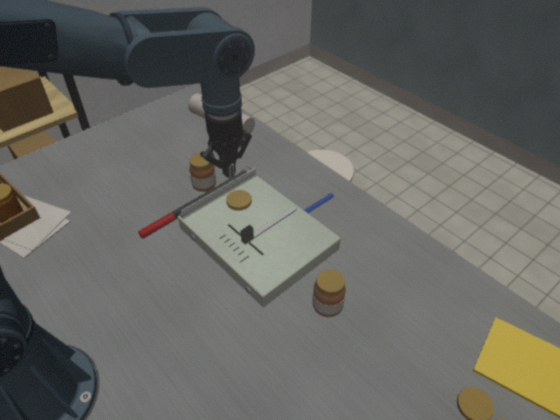

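View pics/top1.png

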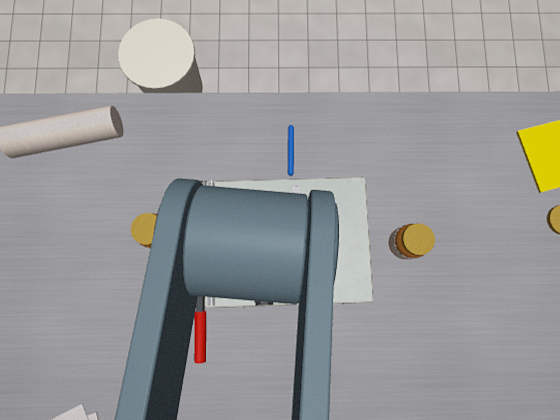

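Call:
apply_moves:
  plan: "0 0.6 -0.05 0 0 0 0;0 0.6 -0.05 0 0 0 0;0 0.6 -0.05 0 0 0 0;0 0.6 -0.05 0 0 0 0;0 0.2 0 0 0 0 0"

```text
time_s: 4.4
eef_pos: [0.5413, 0.0593, 0.1092]
eef_rot: [0.707, -0.707, -0.006, 0.01]
wrist_force: [0.0, 0.1, 0.4]
opening: -0.004
```

```bash
python3 -c "
from h import *
to([.544,.05,.088])
im=ctrl.camera('side')[:,:,::-1]
cv2.imwrite('pics/s2.png',cv2.resize(im[100:300,150:380],None,fx=3,fy=3,interpolation=2))
"
```

```text
t 4.4 pos [0.5413 0.0593 0.1092] xaxis [ 1.     0.022 -0.006] y [-0.006  0.001 -1.   ] F [0.02 0.11 0.41] op -0.0
tool units to go [ 0.053  0.423 -0.188]
```

View pics/s2.png

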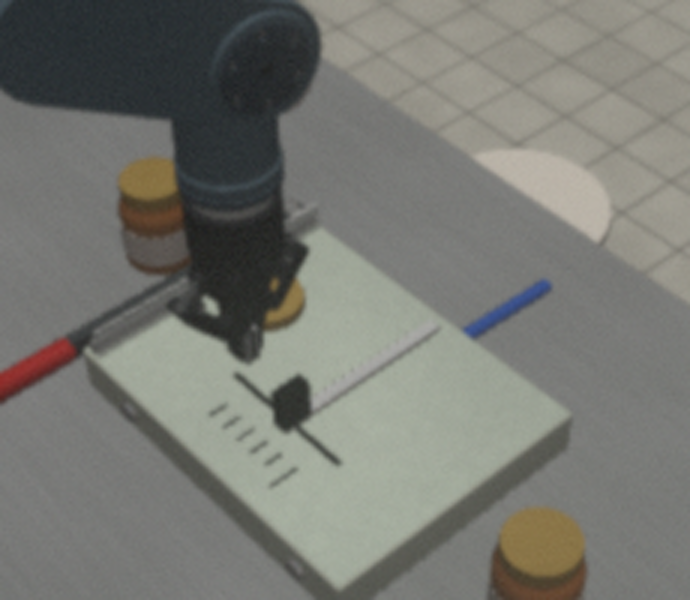

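The zoomed side view shows the closed fingertips on the blade side of the tab (crop 245,350), clear of the lid. The tab is at crop (292,403). I lower to push height next.

Call:
apply_moves:
  plan: "0.03 0.2 0 0 0 0 0;0.02 0.22 0 0 0 0 0;0 0 0 0 0 0 0;0 0 0 0 0 0 0;0 0 -0.1 0 0 0 0"

```text
time_s: 4.95
eef_pos: [0.5469, 0.0541, 0.092]
eef_rot: [-0.707, 0.707, 0.008, -0.008]
wrist_force: [0.3, -0.4, -0.2]
opening: 0.0
```

```bash
python3 -c "
from h import *
to([.544,-.0322+.007+.011,.088])
"
```

```text
t 4.95 pos [0.5469 0.0541 0.092 ] xaxis [1.    0.023 0.001] y [ 0.001 -0.    -1.   ] F [ 0.34 -0.41 -0.23] op 0.0
tool units to go [-0.09   0.08  -1.364]
```

Call:
apply_moves:
  plan: "-0.04 0.04 -0.12 0 0 0 0;-0.04 0.04 -0.12 0 0 0 0;0 0 -0.12 0 0 0 0;0 0 -0.12 0 0 0 0;0 0 -0.1 0 0 0 0"

```text
time_s: 5.45
eef_pos: [0.5432, 0.0242, 0.0874]
eef_rot: [0.707, -0.707, -0.008, 0.007]
wrist_force: [-0.3, 9.6, 4.1]
opening: -0.002
```

Call:
apply_moves:
  plan: "0 0 -0.1 0 0 0 0;0 0 -0.1 0 0 0 0;0 0 -0.1 0 0 0 0;0 0 -0.1 0 0 0 0;0 0 -0.1 0 0 0 0"

```text
time_s: 5.95
eef_pos: [0.5437, 0.0006, 0.0874]
eef_rot: [0.708, -0.706, -0.008, 0.008]
wrist_force: [-0.2, 4.5, 1.2]
opening: 0.0
```

```bash
python3 -c "
from h import *
to([.544,-.0322+.007+.011,.088])
im=ctrl.camera('side')[:,:,::-1]
cv2.imwrite('pics/s3.png',cv2.resize(im[160:280,180:340],None,fx=5,fy=5,interpolation=2))
"
```

```text
t 5.95 pos [0.5437 0.0006 0.0874] xaxis [1.    0.021 0.   ] y [ 0.     0.002 -1.   ] F [-0.21  4.49  1.16] op 0.0
tool units to go [-0.001 -0.012 -0.297]
```

View pics/s3.png

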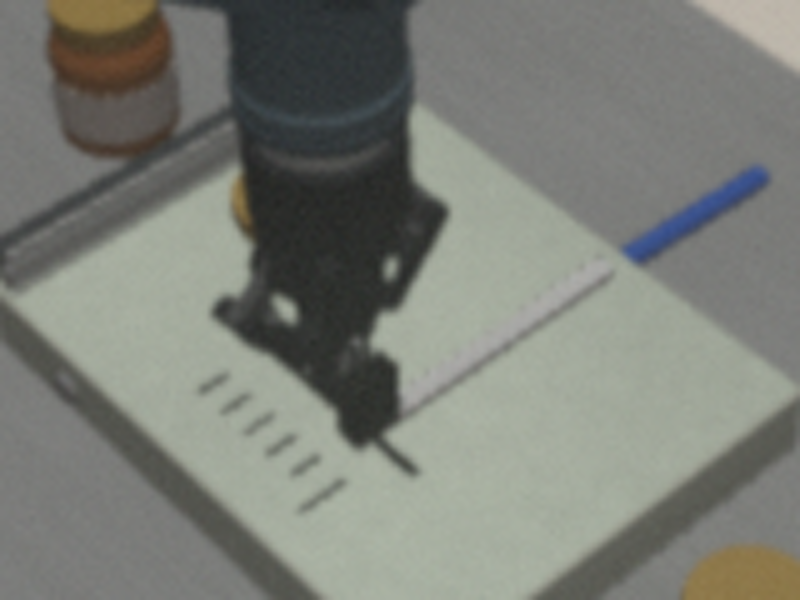

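The fingers are in contact, and the tab now stands near the first click mark. I keep pushing towards home.

Call:
apply_moves:
  plan: "0 0 -0.08 0 0 0 0;0 0 -0.08 0 0 0 0;0 0 -0.06 0 0 0 0;0 0 -0.04 0 0 0 0;0 0 -0.02 0 0 0 0"

```text
time_s: 6.5
eef_pos: [0.5439, -0.0131, 0.0873]
eef_rot: [0.708, -0.706, -0.007, 0.007]
wrist_force: [-0.1, 9.5, 2.1]
opening: 0.0
```

Call:
apply_moves:
  plan: "0 0 -0.02 0 0 0 0;0 0 -0.02 0 0 0 0;0 0 -0.02 0 0 0 0;0 0 0 0 0 0 0;0 0 0 0 0 0 0"

```text
time_s: 7.0
eef_pos: [0.5439, -0.0132, 0.0873]
eef_rot: [0.709, -0.705, -0.008, 0.008]
wrist_force: [1.5, 18.0, 2.9]
opening: -0.001
```

Call:
apply_moves:
  plan: "0 0 0.15 0 0 0 0;0 0 0.3 0 0 0 0;0 -0.4 0 0 0 0 0;0 -0.5 0 0 0 0 0;0 -0.3 0 0 0 0 0"

```text
time_s: 7.5
eef_pos: [0.5441, 0.0057, 0.1489]
eef_rot: [-0.707, 0.707, 0.008, -0.007]
wrist_force: [0.8, -0.2, 0.3]
opening: 0.001
```

Call:
apply_moves:
  plan: "0 -0.2 -0.5 0 0 0 0;0 0 -0.5 0 0 0 0;0 0 -0.5 0 0 0 0;0 0 -0.5 0 0 0 0;0 0 0 0 0 0 0"

```text
time_s: 8.0
eef_pos: [0.5459, -0.0971, 0.1575]
eef_rot: [-0.707, 0.708, 0.007, -0.007]
wrist_force: [0.3, 0.0, 0.3]
opening: -0.002
```

```bash
python3 -c "
from h import *
to([.544,-.072,.088])
for n,(a,b,c,d) in dict(side=(160,280,180,340),top=(180,300,190,350)).items():
  im=ctrl.camera(n)[:,:,::-1]
  cv2.imwrite(f'pics/{n}4.png',cv2.resize(im[a:b,c:d],None,fx=5,fy=5,interpolation=2))
for T in(0,.01): print([ (5*(proj('side',[.544+sx,-.032+T+sy,.101])-[180,160])).round() for sx,sy in((-.015,-.007),(-.015,.007),(.015,.007),(.015,-.007))])
"
```

```text
t 8.0 pos [ 0.5459 -0.0971  0.1575] xaxis [1.    0.019 0.   ] y [ 0.    -0.001 -1.   ] F [0.3  0.01 0.31] op -0.0
tool units to go [-0.029  1.388  0.504]
[array([362., 410.]), array([343., 394.]), array([392., 362.]), array([411., 379.])]
[array([348., 398.]), array([330., 382.]), array([379., 350.]), array([398., 367.])]
```

View pics/side4.png

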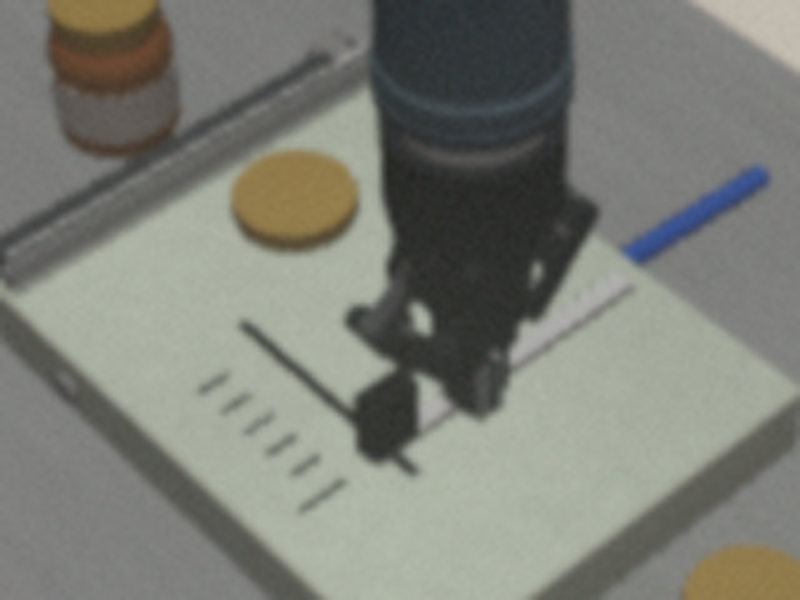

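View pics/top4.png

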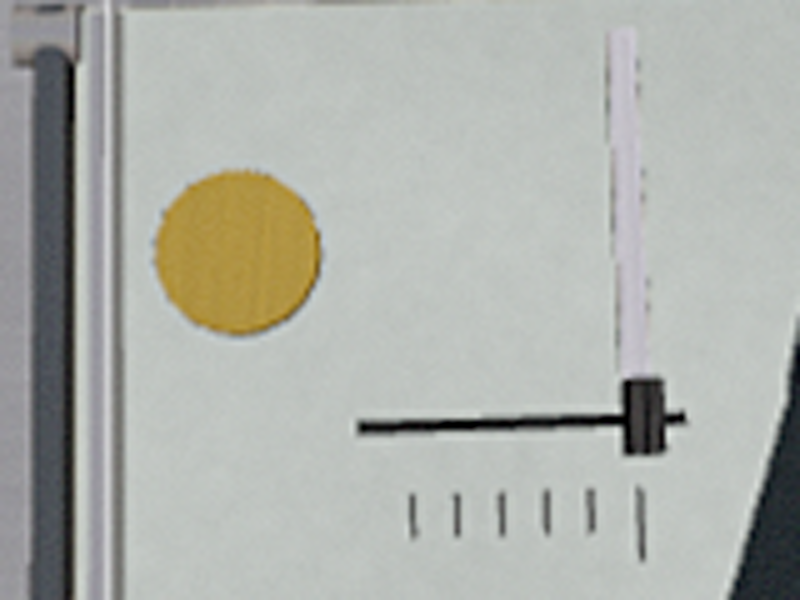

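The tab sits on the long home mark (top crop column 641), and the lid has not moved. Next I descend on the -y side.

Call:
apply_moves:
  plan: "-0.03 0.4 0.1 0 0 0 0;0 0.5 0.1 0 0 0 0;0 0.3 0 0 0 0 0;0 0.18 0 0 0 0 0;0 0 0 0 0 0 0"

```text
time_s: 8.6
eef_pos: [0.5432, -0.084, 0.0871]
eef_rot: [0.707, -0.707, -0.007, 0.009]
wrist_force: [-0.6, -0.1, 0.3]
opening: -0.001
```

Call:
apply_moves:
  plan: "0 0 0.1 0 0 0 0;0 0 0.1 0 0 0 0;0 0 0.1 0 0 0 0;0 0 0.1 0 0 0 0;0 0 0 0 0 0 0"

```text
time_s: 9.1
eef_pos: [0.5436, -0.064, 0.0886]
eef_rot: [-0.707, 0.707, 0.008, -0.008]
wrist_force: [0.1, 0.0, 0.4]
opening: 0.001
```

```bash
python3 -c "
from h import *
to([.544,-.0492,.088])
"
```

```text
t 9.1 pos [ 0.5436 -0.064   0.0886] xaxis [1.    0.023 0.   ] y [ 0. -0. -1.] F [0.11 0.03 0.38] op 0.0
tool units to go [0.014 0.013 0.295]
```

Call:
apply_moves:
  plan: "0 0 0.07 0 0 0 0;0 0 0.07 0 0 0 0;0 0 0.07 0 0 0 0;0 0 0.07 0 0 0 0;0 0 0.04 0 0 0 0"

```text
time_s: 9.6
eef_pos: [0.5431, -0.0484, 0.0882]
eef_rot: [-0.707, 0.707, 0.008, -0.008]
wrist_force: [-1.0, -1.3, 1.0]
opening: -0.001
```

Call:
apply_moves:
  plan: "0 0 0.04 0 0 0 0;0 0 0.04 0 0 0 0;0 0 0.04 0 0 0 0;0 0 0.04 0 0 0 0;0 0 0.04 0 0 0 0"

```text
time_s: 10.1
eef_pos: [0.543, -0.04, 0.0883]
eef_rot: [-0.706, 0.708, 0.008, -0.008]
wrist_force: [-0.4, -4.3, -0.1]
opening: -0.0
```

Call:
apply_moves:
  plan: "0 0 0.04 0 0 0 0;0 0 0.04 0 0 0 0;0 0 0.04 0 0 0 0;0 0 0.04 0 0 0 0;0 0 0.04 0 0 0 0"

```text
time_s: 10.6
eef_pos: [0.5428, -0.0285, 0.0883]
eef_rot: [-0.707, 0.707, 0.008, -0.008]
wrist_force: [0.1, -5.7, -0.8]
opening: -0.0
```

```bash
cat >> h.py <<'E'
def look(k):
  st()
  for n,(a,b,c,d) in dict(side=(190,280,210,310),top=(230,300,250,330)).items():
    im=ctrl.camera(n)[:,:,::-1]
    cv2.imwrite(f'pics/{n}{k}.png',cv2.resize(im[a:b,c:d],None,fx=6,fy=6,interpolation=2))
E
python3 -c "
from h import *
look(5)"
```

```text
t 10.6 pos [ 0.5428 -0.0285  0.0883] xaxis [1.    0.022 0.   ] y [ 0. -0. -1.] F [ 0.05 -5.75 -0.82] op -0.0
```

View pics/side5.png

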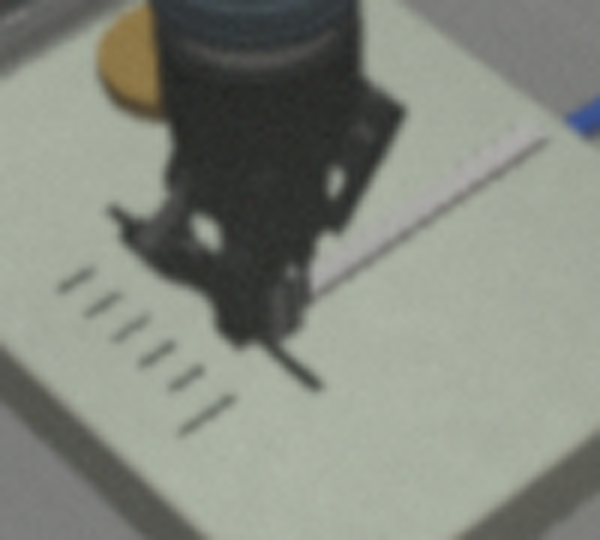

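View pics/top5.png

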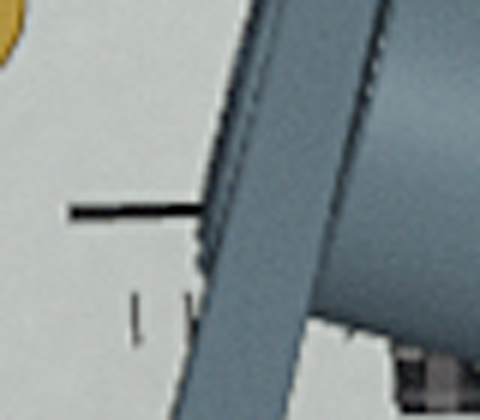

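Call:
apply_moves:
  plan: "0 0 0.02 0 0 0 0;0 0 0.02 0 0 0 0;0 0 0.02 0 0 0 0;0 0 0.02 0 0 0 0;0 0 0.02 0 0 0 0"

```text
time_s: 11.2
eef_pos: [0.5428, -0.0254, 0.0884]
eef_rot: [-0.706, 0.708, 0.008, -0.008]
wrist_force: [-1.5, -6.9, -1.2]
opening: -0.005
```

Call:
apply_moves:
  plan: "0 0 0.02 0 0 0 0;0 0 0.02 0 0 0 0;0 0 0.02 0 0 0 0;0 0 0.02 0 0 0 0;0 0 0 0 0 0 0"

```text
time_s: 11.7
eef_pos: [0.5426, -0.0192, 0.0883]
eef_rot: [0.707, -0.707, -0.008, 0.008]
wrist_force: [-0.9, -0.4, 0.2]
opening: 0.001
```

Call:
apply_moves:
  plan: "0 0 0.02 0 0 0 0;0 0 0.02 0 0 0 0;0 0 0.02 0 0 0 0;0 0 0 0 0 0 0;0 0 0 0 0 0 0"

```text
time_s: 12.2
eef_pos: [0.5425, -0.0165, 0.0882]
eef_rot: [0.707, -0.707, -0.008, 0.008]
wrist_force: [0.3, -0.2, -0.3]
opening: -0.0
```

Call:
apply_moves:
  plan: "0 0 0.02 0 0 0 0;0 0 0.02 0 0 0 0;0 0 0.02 0 0 0 0;0 0 0 0 0 0 0;0 0 0 0 0 0 0"

```text
time_s: 12.7
eef_pos: [0.5424, -0.0137, 0.0883]
eef_rot: [0.707, -0.707, -0.008, 0.008]
wrist_force: [0.1, 0.2, -0.4]
opening: 0.001
```

Call:
apply_moves:
  plan: "0 0 0.02 0 0 0 0;0 0 0.02 0 0 0 0;0 0 0.02 0 0 0 0;0 0 0 0 0 0 0;0 0 0 0 0 0 0"

```text
time_s: 13.2
eef_pos: [0.5424, -0.0108, 0.0883]
eef_rot: [-0.707, 0.707, 0.008, -0.008]
wrist_force: [0.2, -1.3, -0.9]
opening: -0.002
```

Call:
apply_moves:
  plan: "0 0 0.02 0 0 0 0;0 0 0.02 0 0 0 0;0 0 0.02 0 0 0 0;0 0 0 0 0 0 0;0 0 0 0 0 0 0"

```text
time_s: 13.7
eef_pos: [0.5423, -0.0091, 0.0883]
eef_rot: [-0.706, 0.708, 0.008, -0.008]
wrist_force: [-1.0, -6.8, -0.5]
opening: 0.002
```

Contact in click 2 came at y of about -0.0113, so travel ≈ y + 0.049. The next peak is at y ≈ -0.002, and it should jump at about +0.001.

Call:
apply_moves:
  plan: "0 0 0.02 0 0 0 0;0 0 0.02 0 0 0 0;0 0 0.02 0 0 0 0;0 0 0 0 0 0 0;0 0 0 0 0 0 0"

```text
time_s: 14.2
eef_pos: [0.5422, -0.005, 0.0883]
eef_rot: [-0.707, 0.707, 0.008, -0.008]
wrist_force: [-0.2, -3.5, 0.3]
opening: -0.002
```

Call:
apply_moves:
  plan: "0 0 0.02 0 0 0 0;0 0 0.02 0 0 0 0;0 0 0.02 0 0 0 0;0 0 0 0 0 0 0;0 0 0 0 0 0 0"

```text
time_s: 14.7
eef_pos: [0.5422, -0.001, 0.0882]
eef_rot: [0.707, -0.707, -0.008, 0.008]
wrist_force: [0.2, 1.2, -0.1]
opening: 0.001
```

Call:
apply_moves:
  plan: "0 0 0.02 0 0 0 0;0 0 0.02 0 0 0 0;0 0 0 0 0 0 0;0 0 0 0 0 0 0;0 0 0 0 0 0 0"

```text
time_s: 15.2
eef_pos: [0.5421, 0.0003, 0.0883]
eef_rot: [0.707, -0.707, -0.008, 0.008]
wrist_force: [-0.1, 0.1, 0.8]
opening: -0.0
```

Call:
apply_moves:
  plan: "0 0 0.02 0 0 0 0;0 0 0.02 0 0 0 0;0 0 0.02 0 0 0 0;0 0 0 0 0 0 0;0 0 0 0 0 0 0"

```text
time_s: 15.7
eef_pos: [0.5421, 0.0033, 0.0883]
eef_rot: [-0.707, 0.707, 0.008, -0.008]
wrist_force: [-0.4, -0.2, 0.1]
opening: 0.002
```

Call:
apply_moves:
  plan: "0 0 -0.2 0 0 0 0;0 0 -0.3 0 0 0 0;0 -0.4 -0.3 0 0 0 0;0 -0.6 -0.3 0 0 0 0;0 -0.6 -0.5 0 0 0 0"

```text
time_s: 16.2
eef_pos: [0.5432, -0.0778, 0.1687]
eef_rot: [0.707, -0.707, -0.007, 0.008]
wrist_force: [1.2, 0.1, 0.2]
opening: -0.0
```

Call:
apply_moves:
  plan: "0 -0.6 -0.6 0 0 0 0;0 -0.4 -0.6 0 0 0 0;0 0 -0.6 0 0 0 0;0 0 0 0 0 0 0;0 0 0 0 0 0 0"

```text
time_s: 16.7
eef_pos: [0.5452, -0.1682, 0.218]
eef_rot: [0.707, -0.707, -0.007, 0.007]
wrist_force: [-0.4, -0.3, -1.0]
opening: 0.005
```

```bash
python3 -c "
from h import *
look(6)
im=ctrl.camera('top')[:,:,::-1];cv2.imwrite('pics/topfull6.png',im)
g=cv2.cvtColor(im.copy(),6)
print(g[258:262,275:320])
for T in (.047,.052,.056,.06): print(T,[proj('top',[.5437-.01,-.0315+T+s,.101])[0].round(1) for s in(-.007,.007)])
"
```

```text
t 16.7 pos [ 0.5452 -0.1682  0.218 ] xaxis [ 1.     0.019 -0.   ] y [-0.  0. -1.] F [-0.41 -0.31 -0.97] op 0.0
[[195 195 196 197 196 196 196 195 196 197 208 124  28  57  48  38  48  55
   98 193 201 194 195 194 191 194 192 192 193 194 194 195 194 195 196 194
  193 195 194 194 196 196 194 194 194]
 [194 195 195 197 194 196 194 194 196 195 210 127  28  64  52  37  51  52
   88 191 199 195 196 194 195 195 192 193 193 195 195 196 195 195 194 193
  195 194 193 194 194 195 195 196 195]
 [197 195 193 194 195 192 194 194 192 195 207 130  44  58  52  31  53  59
   53 194 201 195 195 194 195 195 197 193 195 196 196 197 197 197 197 196
  193 197 195 196 195 198 197 196 198]
 [194 195 196 195 195 195 193 193 194 197 208 137  45  64  55  37  56  59
   58 196 207 203 200 199 199 202 200 202 202 200 203 204 203 204 204 203
  204 206 204 207 204 207 207 195 191]]
0.047 [np.float64(298.6), np.float64(291.3)]
0.052 [np.float64(296.0), np.float64(288.7)]
0.056 [np.float64(293.9), np.float64(286.6)]
0.06 [np.float64(291.8), np.float64(284.5)]
```

View pics/top6.png

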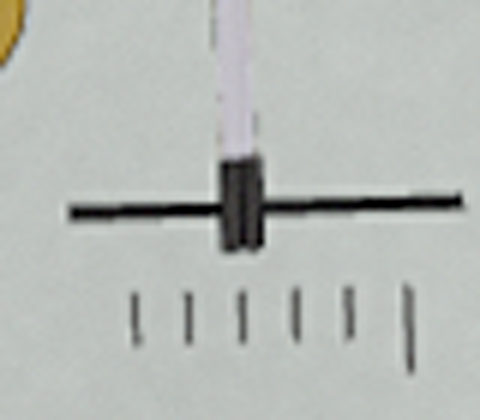

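View pics/topfull6.png

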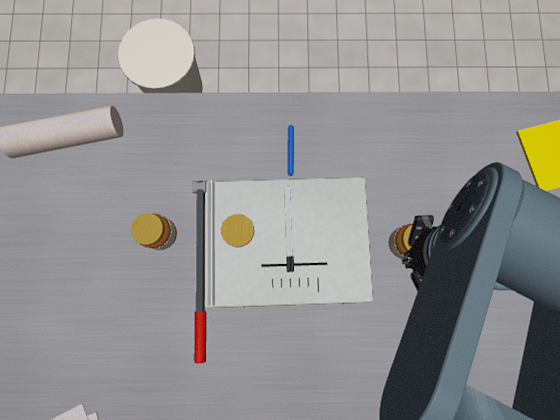

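View pics/side6.png

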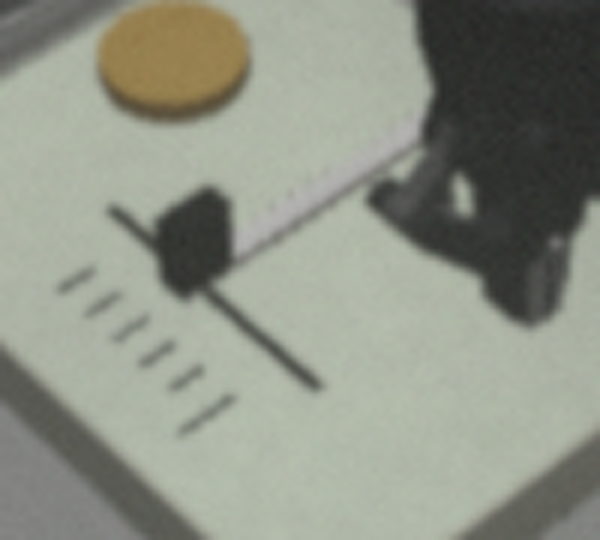

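The tab stands on the third click mark. Its edges in the top picture are at columns 286.3–294, and 286.6–293.9 is expected for 0.056 m. The lid, jars and marker are in place, and the gripper is clear at a height of about 0.2 m.

```bash
python3 -c "
from bench import ctrl
print(ctrl.hand_in())"
```

```text
the job is handed in; nothing more can be done
None
```

The tab is set in the third click, and I have handed the job in; hand-in gave no verdict.

- **Home:** I pushed the tab with closed fingertips on its blade side until it stopped. The force rose to 18 N with no further motion, and the top picture showed it on the long home mark.
- **Clicks:** From the other side I pushed it back towards the blade in small steps. I saw the second and third clicks as drops in force. I did not see the first as a force drop; I know it was passed only from the fingertip position.
- **Last checks:** In the top picture the tab stands on the third mark, with its edges within about half a pixel of where 0.056 m should put them.
- **Other things:** The lid, the marker and the jar at the blade end look unmoved. The other jar was partly hidden by the gripper in the last picture. The arm was well clear, and about 17 s of the 72 s were used.

No check failed or disagreed.

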